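# Clamp the cleaning-tablet bottle and take off its push-and-turn safety cap

### The arm

A 6-joint arm with a two-finger parallel gripper is mounted at the origin on a cart in front of the work surface, level with it; the furniture and walls round the work are solid. World frame = base frame: x ahead of the robot, y to its left, z up, the work surface at z = 0. Lengths are in mm, angles in rad, forces in N, time in s.
With the tool pointing down it reaches from about 225 to 875 mm from the base axis. Payload 3.4 kg.
Tool frame: the origin (TCP) lies at the very end of the fingers, on their centre line; the grasp point (between the pads) lies 19 mm behind it; z points along the fingers, y is the direction in which the jaws open and shut (so a half turn about z gives the same grasp; the last joint's range is limited). The gripper opens to 85 mm and grips with 20 to 120 N. Pads are 22 mm wide; open, the fingers measure 114 mm over their backs; the gripper's body (76 mm by 85 mm) begins 54 mm behind the grasp point. The pads swing forward as they close: fully open they stand 13 mm farther back than shut.
Start: joints at [-1.38, 0.276, 1.505, -0, 1.361, -0.121], TCP at [176.393, -547.31, 231.328] pointing down, gripper open.
Joint ranges: [-2.89, 2.89], [-0.75, 2.08], [0.22, 2.7], [-1.18, 4.32], [0.11, 2.71], [-2.7, 2.7]. Speed limits (rad/s): [2.57, 2.57, 3.14, 3.14, 3.14, 3.14].

### API

Orientations are given as a unit quaternion [x, y, z, w].
In Python, from cell import r gives the robot as it stands.
- The arm moves only by the tool drive_tool, never from a script. Its argument "deltas" is a list that holds one entry, the list of rows, each a list of 7 numbers: the shift along the world's x, y, z each as a share of 0.04 m, from -1 to 1, then the turn, a rotation vector about the world's x, y, z each as a share of 120 degrees, from -1 to 1, then the opening, from -1 (shut) to 1 (fully open). In form: [[[dx, dy, dz, rx, ry, rz, grip], ...]]. A call has 1 to 8 rows; each row shifts and turns the pose as measured when the row begins; what a row does not reach is not made up. A row lasts 1/12 s, in which the tool goes at most 41.7 mm and 7.16 degrees, less where a joint would pass 70% of its speed; a pose out of reach is approached as far as the arm can. A call with a number of a shift or a turn outside -1 to 1 is refused whole. A call with a gripper value outside its range is refused whole. The fingers move at their own pace and stop on an object; the grip force is fixed at half the most. Time passes only in rows, so rows that do not move let the fingers close. It gives the time, the measured TCP pose, the force and the opening at its end, in the units of the state.
- r.state(): the state, without advancing time (a new reading comes with each control period).
- r.grab_frame(name): name is "scene" or "top" or "wrist"; returns a dict with "color" (400x640x3 uint8, red, green, blue), "range_z" (400x640 float32, mm along the optical axis (not along the pixel's ray), 0 where there is no reading), "mtx" (3x3 intrinsics, pixels), "extrinsics" (4x4, takes a point from world to camera coordinates). Camera axes: x right, y down, z forward; pixel columns grow to the right and rows downward; lengths in mm; the calibration is good to about 2 mm. A picture is of the moment at which its call begins.
- r.finish_job(): hands the job in, once; it reports no verdict.
The state is a dict: "t": time; "joints": joint angles; "joint_vel": joint speeds; "effort": joint torques, N m; "eef_pos": TCP position; "tcp_rot": TCP orientation; "wrist_force": force on the tool from outside, world axes, zero at the start; "wrist_torque": the same for the moment, N m; "opening": finger opening in mm.
Only numpy, scipy, OpenCV 4.12 (cv2) and the standard library are available. Lean on these libraries where they do the work, as an engineer would, in place of code of your own. Each camera call takes 0.05 s, during which the arm holds its last target. There are 200 camera calls.

### The job

Open the square bottle of machine-cleaning tablets that stands in the steel bench holder: first swing the holder's clamp fork all the way down onto the bottle's shoulder, and leave it down. Then press the safety cap right down, keep it pressed while you twist it anticlockwise (seen from above) until it is free, and lift it straight up without pulling the bottle out of the holder or knocking the things round it. Finish while still holding the cap in the gripper, upright and straight above the bottle, its lower rim about 8 cm above the bottle's mouth; do not put it down or let go.

Things in the scene. Friction and masses are not known exactly. Their poses are not given: they have to be found in the camera images.
- holder: Fixed steel bench holder: base plate 140 x 120 x 8 mm, a square socket (walls 30 mm high) for the bottle, two posts 114 mm high at its back (+x) edge that carry the clamp fork. Origin: centre of the underside, on the bench; z up; x runs from its front (free end of the closed fork) to its back (hinge). Turned by up to 0.4 rad.
- clamp (a joint): Hinge of the clamp fork, rad: 0 = fully down, level on the bottle's shoulder; 1.57 = straight up behind the bottle. Starts between 1.2 and 1.6 and stays where it is left (friction 0.5 N m, about 4 N at the tab; no spring or latch). Closed, the fork's upper face is 109.5 mm above the bench.
- clamp_hinge (a point): Middle of the clamp's hinge axis, fixed in the holder: the axis runs along the holder's y, 106.5 mm above the bench, 56 mm behind the holder's centre. The fork is flat, 6 mm thick: two arms 72 mm apart that pass left and right of the cap, a cross bar and a finger tab.
- clamp_tab (a point): Middle of the black finger tab at the fork's free end, on the face that looks up when closed (and back, away from the robot, when it stands up). Tab 44 mm wide, from 110 to 146 mm from the hinge axis, this point at 128 mm. Push it from behind towards the robot and down, in an arc about the hinge.
- bottle: White square bottle, 71 x 71 x 95 mm to the shoulder, 0.3 kg, loose in the holder's socket, which keeps it from turning. Origin: centre of its underside, 8 mm above the bench; z up. Neck on top, 41 mm across at its widest.
- mouth (a point): Centre of the bottle's mouth (rim of the neck), 132 mm above the bottle's underside, 140 mm above the bench. Hidden under the cap at first.
- cap: Grey round ribbed safety cap, 52 mm across, 45 mm high, 70 g. Origin: centre of its open lower rim, which on the bottle is 104 mm above the bottle's underside; z up. Two lugs inside hook under the neck. Press it down at least 6 mm (it bottoms at 8.5 mm) before turning, turn it anticlockwise from above by 0.9 to 2.2 rad (best 1.45), then lift. It will not turn clockwise.
- cap_top (a point): Centre of the cap's flat top, 157 mm above the bench while on the bottle. An inner spring pushes the cap up (4 N at rest, 12 N at the bottom). Grip the cap across its sides from above with the fingertips about 125 mm above the bench, so that they clear the closed fork when pressing.
- tamper: Bystander: coffee tamper with a dark wooden handle, 58 x 58 x 90 mm, beside the holder. Origin at its underside.
- shot_glass: Bystander: small clear glass, 48 x 48 x 58 mm, beside the holder. Origin at its underside.
- jar: Bystander: glass jar with a dark lid, 65 x 65 x 86 mm, to the left. Origin at its underside.

How it is judged (in metres and radians):
On the way, in this order (a step that is already met when the one before it is completed fails the run):
1. the clamp fork is down on the shoulder, the cap still locked on the bottle (value of joint clamp below 0.08 rad and z of cap in the frame of bottle below 0.107 m and angle between the x axis of cap and the x axis of bottle, either way round below 0.35 rad), for 0.2 s.
2. the cap is pressed down with the clamp closed, before it is turned (value of joint clamp below 0.08 rad and z of cap in the frame of bottle below 0.0988 m and angle between the x axis of cap and the x axis of bottle, either way round below 0.35 rad), for 0.05 s.
3. the cap is turned free on the neck (angle between the x axis of cap and the x axis of bottle, either way round above 0.6 rad and z of cap in the frame of bottle below 0.112 m), for 0.05 s.
At the end, for the whole second after the job is handed in: The clamp is down (within 0.08 rad); the cap is held still by the fingers alone, upright within 15 degrees, 4 to 13 cm above the bottle's mouth (lower rim) and within 3 cm of straight above it; the bottle stands upright in the holder, within 8 mm of its start (value of joint clamp below 0.08 rad and z of cap in the frame of mouth between 0.04 and 0.13 m and horizontal distance between cap and mouth below 0.03 m and angle between cap's own z axis and vertical below 0.26 rad and contact force between cap and the fingers above 1 N and contact force between cap and bottle below 0.05 N and linear speed of cap below 0.02 m/s and angle between bottle's own z axis and vertical below 0.06 rad and distance of bottle from where it was at the start of the episode below 0.008 m); the arm keeps its last pose, push and grip.
It fails at once if the bottle is pulled up or out of the holder (more than 12 mm) (distance of bottle from where it was at the start of the episode above 0.012 m).
It fails at once if a bystander is knocked (moved more than 30 mm) (distance of any of tamper, shot_glass, jar from where it was at the start of the episode above 0.03 m).
It also fails if it takes over 54 s, if anything falls off the work surface, if the arm or the gripper's body presses on something with over 40 N, if the wrist force passes 120 N, or if a joint passes its speed limit or range.

## Working session

There is one attempt and no reset: what is moved stays moved. The work goes in short steps, Python scripts to look and compute and a tool call to move; the robot and the scene stay as the last step left them, time stands still between calls to the robot, and variables do not carry over. Pictures are saved under pics/ and viewed, about 8 in all and at most 12, crops included, and the job is handed in when it is done.

Besides the shell and the picture viewer there is one more tool, called after "Request:" by a JSON object that holds its "op" and its "data". drive_tool: Moves the arm, as the interface text tells. Shift numbers are shares of 0.04 m and turn numbers shares of 120 degrees, none past 1 either way. Its arguments: {"type":"object","properties":{"deltas":{"type":"array","items":{"type":"array","items":{"type":"array","items":{"type":"number"}}}}},"required":["deltas"]}

```bash
mkdir -p pics
cat > h.py <<'E'
import numpy as np, cv2
from cell import r
def pts(f):
    z=f["range_z"]; K=np.array(f["mtx"]); T=np.linalg.inv(np.array(f["extrinsics"]))
    v,u=np.indices(z.shape)
    c=np.stack([(u-K[0,2])/K[0,0]*z,(v-K[1,2])/K[1,1]*z,z,np.ones_like(z)],-1)
    return (c@T.T)[...,:3]
def save(f,n): cv2.imwrite("pics/"+n,cv2.cvtColor(f["color"],cv2.COLOR_RGB2BGR))
E
python3 - <<'E'
from h import *
for n in("scene","top"):
    f=r.grab_frame(n); save(f,n+"1.png"); np.savez("/tmp/"+n,**f)
    print(n,f["mtx"],np.linalg.inv(f["extrinsics"]).round(2))
print(r.state())
E
```

```text
scene [[402.34121434   0.         317.9113833 ]
 [  0.         402.34121434 199.2304793 ]
 [  0.           0.           1.        ]] [[-6.4000e-01 -5.9000e-01  5.0000e-01  8.6940e+01]
 [-7.7000e-01  4.9000e-01 -4.1000e-01  4.4001e+02]
 [-1.0000e-02 -6.5000e-01 -7.6000e-01  8.5168e+02]
 [ 0.0000e+00  0.0000e+00  0.0000e+00  1.0000e+00]]
top [[461.3357679    0.         326.61059751]
 [  0.         461.3357679  203.92458973]
 [  0.           0.           1.        ]] [[-0.00000e+00 -1.00000e+00  5.00000e-02  4.92830e+02]
 [-1.00000e+00  0.00000e+00  2.00000e-02  4.00400e+01]
 [-2.00000e-02 -5.00000e-02 -1.00000e+00  1.27595e+03]
 [ 0.00000e+00  0.00000e+00  0.00000e+00  1.00000e+00]]
{'t': 0.1, 'joints': array([-1.37997482e+00,  2.76541945e-01,  1.50601200e+00,  1.11565864e-05,
        1.36068629e+00, -1.21011960e-01]), 'joint_vel': array([ 2.91424549e-04, -6.93731751e-04, -2.99079852e-03,  1.90198612e-04,
        7.34654525e-05, -2.64956666e-04]), 'effort': array([ 1.15663202e-03, -4.17698050e+01, -2.46404690e+01, -2.74217127e-04,
        5.84703012e-03,  1.96449001e-06]), 'eef_pos': array([ 176.31539383, -546.81027407,  230.51821089]), 'tcp_rot': array([ 9.87869436e-01,  1.55284570e-01, -2.32971408e-05, -8.23481706e-04]), 'wrist_force': array([ 0.6242978 , -0.02326876, -0.04824319]), 'wrist_torque': array([ 0.02262409, -0.03975502, -0.02142216]), 'opening': 85.55005235496017}
```

View pics/scene1.png

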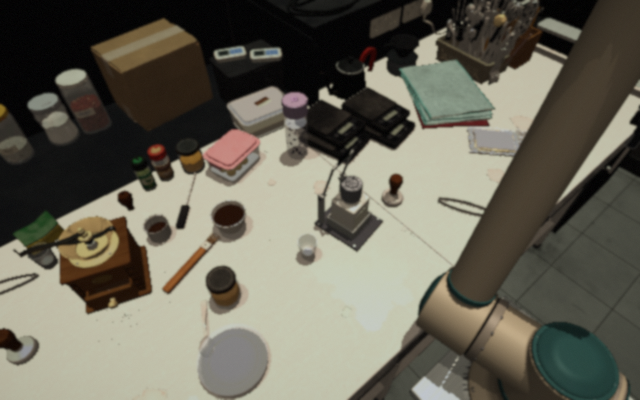

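View pics/top1.png

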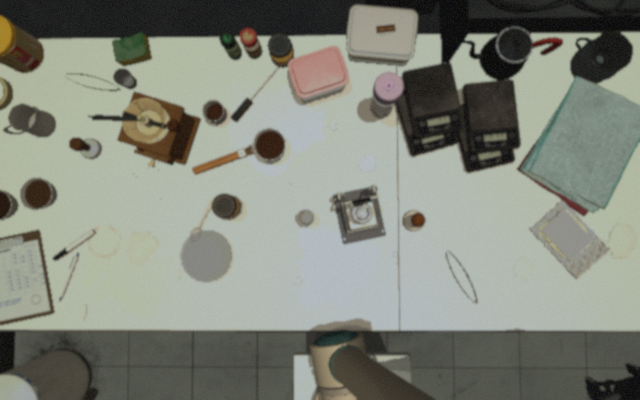

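The holder is at about (358,215) in the top view and (350,215) in the scene view, with its fork standing up. The tamper is at (414,220), the shot glass at (305,217) and the jar at (227,206), all in the top view. Next I'll measure them.

Run:
```python
from h import *
t=dict(np.load("/tmp/top.npz")); s=dict(np.load("/tmp/scene.npz"))
P=pts(t); Q=pts(s)
# top crop / scene crop
a=cv2.resize(t["color"][165:255,290:440],None,fx=5,fy=5,interpolation=cv2.INTER_CUBIC)[:, :750]
cv2.imwrite("pics/topc.png",a[...,::-1])
b=cv2.resize(s["color"][130:270,290:430],None,fx=4,fy=4,interpolation=cv2.INTER_CUBIC); cv2.imwrite("pics/scenec.png",b[...,::-1])
def near(P,x0,x1,y0,y1,z0,z1): 
    m=(P[...,0]>x0)&(P[...,0]<x1)&(P[...,1]>y0)&(P[...,1]<y1)&(P[...,2]>z0)&(P[...,2]<z1); return m
print("px",P[215,358],P[220,414],P[217,305],P[206,227])
c=P[215,362]
for n,A in(("top",P),("scene",Q)):
    m=near(A,c[0]-110,c[0]+110,c[1]-110,c[1]+110,20,260)
    p=A[m]
    h=np.histogram(p[:,2],bins=np.arange(20,265,10)); print(n,h[0])
    k=p[(p[:,2]>150)&(p[:,2]<165)]; print("captop",len(k),k.mean(0),np.ptp(k,0))
    k=p[(p[:,2]>175)]; print("fork",len(k),k.mean(0) if len(k) else 0, k.min(0) if len(k) else 0,k.max(0) if len(k) else 0)
```

```text
px [526.99267064 -11.51677696 153.9701636 ] [ 515.72277515 -158.78441565   82.40288333] [526.46019159 127.35258402   9.77365616] [553.79598348 324.93794677  85.39382456]
top [ 10 125  11   2   5   3   8 142 220  49   5   8   7 337  10   5   5   5
  12  62  16  17  57   0]
captop 345 [533.83918905 -20.09403093 155.54380173] [80.40238274 74.81446014 12.72207   ]
fork 176 [560.14550707 -14.66489305 225.33175102] [548.77290734 -52.98264945 176.95396236] [580.98998345  25.24514618 249.09216167]
scene [130 234 103 108 109 111 126 128 338 105  73  76  70 326  19  15  17  11
  24  56  28  22  55   0]
captop 338 [530.82573514 -18.39596814 156.79628491] [79.70298936 76.92744838 14.33568105]
fork 219 [554.34672165 -10.50720288 221.08566516] [543.84303483 -52.60446383 176.13336571] [575.65345396  25.16644137 249.72802698]
```

View pics/topc.png

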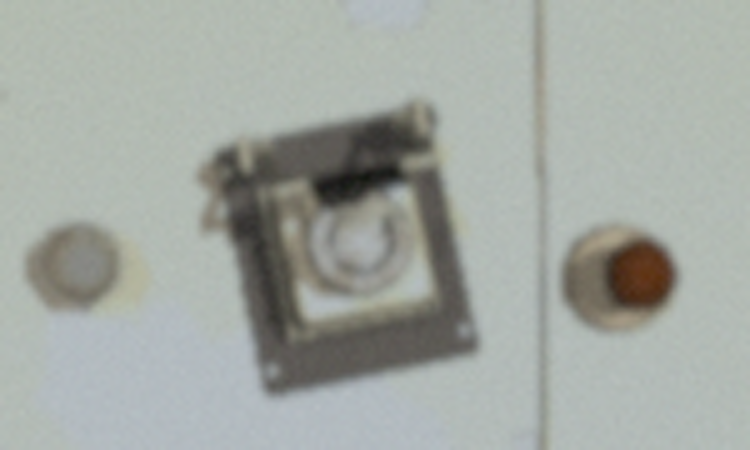

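View pics/scenec.png

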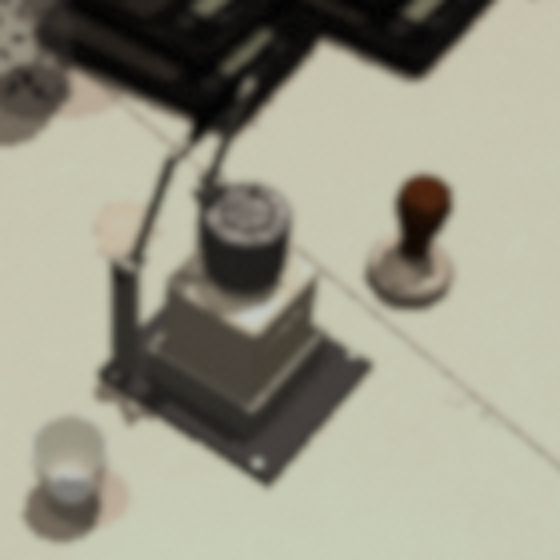

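Top crop: the holder plate is turned about 12°, the black tab is above and behind the cap at crop (355,180), and the cap is at crop (358,238). The scene crop shows the fork leaning slightly forward. Next: cap centre, yaw and clamp angle.

Run:
```python
from h import *
for n in("top","scene"):
    f=dict(np.load(f"/tmp/{n}.npz")); A=pts(f); p=A.reshape(-1,3)
    p=p[(abs(p[:,0]-530)<120)&(abs(p[:,1]+18)<110)]
    k=p[(abs(p[:,2]-157)<5)&(np.hypot(p[:,0]-530,p[:,1]+19)<33)]
    (c,rad)=cv2.minEnclosingCircle(k[:,:2].astype(np.float32)); print(n,"cap",k.mean(0),c,rad)
    sh=p[(abs(p[:,2]-103)<4)&(np.hypot(p[:,0]-530,p[:,1]+19)<52)]
    print("shoulder",len(sh),cv2.minAreaRect(sh[:,:2].astype(np.float32)))
    # plate: dark pixels cast on z=8
    K=f["mtx"];T=np.linalg.inv(f["extrinsics"]);v,u=np.indices(A.shape[:2])
    d=np.stack([(u-K[0,2])/K[0,0],(v-K[1,2])/K[1,1],np.ones(u.shape)],-1)@T[:3,:3].T
    o=T[:3,3]; W=o+d*((8-o[2])/d[...,2])[...,None]
    m=(f["color"].max(2)<125)&(abs(A[...,2]-8)<7)&(np.hypot(A[...,0]-530,A[...,1]+18)<110)
    w=W[m][:,:2].astype(np.float32); print("plate",m.sum(),cv2.minAreaRect(w))
    g=p[(p[:,2]>175)]; tb=g[g[:,2]>215]; print("tab",len(tb),tb.mean(0),tb.min(0),tb.max(0))
    for a,b in((125,150),(170,190),(190,205),(205,220),(220,235),(235,251)):
        q=p[(p[:,2]>a)&(p[:,2]<b)&(np.hypot(p[:,0]-530,p[:,1]+19)>31)&(p[:,0]>530)]
        if len(q): print(a,b,len(q),q.mean(0).round(1),q[:,1].min().round(1),q[:,1].max().round(1))
```

```text
top cap [532.71077208 -20.4506615  155.68886859] (533.293701171875, -20.286073684692383) 25.900938034057617
shoulder 225 ((531.5936889648438, -20.559608459472656), (66.27044677734375, 68.4487075805664), 12.4760160446167)
plate 1001 ((531.760986328125, -19.656944274902344), (138.7062530517578, 119.47554016113281), 13.465977668762207)
tab 1124 [ 500.11568992   33.94302632 1159.06608215] [492.82519838 -50.32779852 215.06823917] [ 570.93579808   40.03750436 1275.94695449]
125 150 10 [582.7  -9.5 136.9] -47.8 26.9
170 190 10 [571.9 -11.5 179.6] -48.9 25.2
190 205 9 [570.6 -24.6 198. ] -51.4 25.2
205 220 70 [562.7 -13.4 214.3] -53.0 23.3
220 235 18 [560.6 -12.1 226.3] -33.6 5.5
235 251 15 [558.6 -23.2 240.5] -36.8 5.6
scene cap [528.41512025 -19.68033548 157.05358093] (530.2647094726562, -20.349836349487305) 26.9807186126709
shoulder 325 ((529.1598510742188, -20.58514404296875), (68.7808609008789, 68.8362808227539), 11.126809120178223)
plate 842 ((540.5023193359375, -14.434654235839844), (170.7145233154297, 121.29615783691406), 15.061774253845215)
tab 143 [551.70456367 -11.57274641 232.65785511] [543.84303483 -52.31944682 215.21921317] [566.39102938  23.56163119 249.72802698]
125 150 33 [576.5 -10.8 137.1] -47.8 29.0
170 190 32 [565.8 -12.2 180.3] -52.4 25.7
190 205 18 [558.7  -1.1 197.4] -50.3 25.2
205 220 54 [555.6  -6.8 214. ] -52.6 23.6
220 235 5 [552.5   4.2 227. ] 3.2 5.2
235 251 2 [553.8 -15.9 240.7] -35.9 4.1
```

Holder centre is about (531,-20) with yaw about +12.5°. The hinge is near (586,-8) and the clamp at about 1.35 rad. Next I'll move the closed fingers above and behind the fork.

Request:
{"op": "drive_tool", "data": {"deltas": [[[0.4,0.5,0.6,0,0,-0.046,-1],[0.53,0.68,0.5,0,0,0,-1],[0.53,0.68,0.5,0,0,0,-1],[0.53,0.68,0.5,0,0,0,-1],[0.53,0.68,0.1,0,0,0,-1],[0.53,0.68,0,0,0,0,-1],[0.53,0.68,0,0,0,0,-1],[0.53,0.68,0,0,0,0,-1]]]}}

```text
t: 0.77
eef_pos: [340.9, -331.6, 316.7]
tcp_rot: [0.995, 0.099, -0.001, -0.004]
wrist_force: [1.2, 0.0, -0.2]
opening: 0.3
```

Request:
{"op": "drive_tool", "data": {"deltas": [[[0.53,0.68,0,0,0,0,-1],[0.53,0.68,0,0,0,0,-1],[0.53,0.68,0,0,0,0,-1],[0.53,0.68,0,0,0,0,-1],[0.53,0.68,0,0,0,0,-1],[0.53,0.68,0,0,0,0,-1],[0.53,0.68,0,0,0,0,-1],[0,0,0,0,0,0,-1]]]}}

```text
t: 1.43
eef_pos: [496.0, -124.1, 314.6]
tcp_rot: [0.995, 0.101, -0.001, -0.007]
wrist_force: [-0.3, -1.1, -0.8]
opening: -0.0
```

Request:
{"op": "drive_tool", "data": {"deltas": [[[0.53,0.6,0,0,0,0.007,-1],[0.53,0.6,0,0,0,0,-1],[0.53,0.6,0,0,0,0,-1],[0.53,0.6,0,0,0,0,-1],[0.5,0.55,0,0,0,0,-1],[0,0,0,0,0,0,-1]]]}}

```text
t: 1.93
eef_pos: [603.2, -0.1, 311.3]
tcp_rot: [0.994, 0.109, -0.004, -0.007]
wrist_force: [0.6, 0.4, -0.5]
opening: -0.2
```

Run:
```python
from h import *
f=r.grab_frame("scene"); b=cv2.resize(f["color"][60:270,250:430],None,fx=3,fy=2.8,interpolation=cv2.INTER_CUBIC); cv2.imwrite("pics/s2.png",b[...,::-1]); print(r.state()["eef_pos"],r.state()["joints"])
```

```text
[601.3931578   -1.94392186 311.27172409] [-0.12410763  0.29209219  1.28750169  0.00855178  1.57536109  1.22829534]
```

View pics/s2.png

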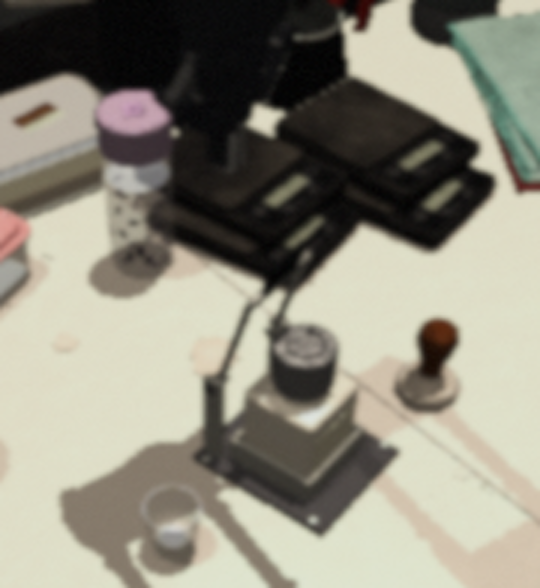

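The view shows the closed fingers above and behind the fork (gripper at crop (230,160), fork top at crop (290,270)). Next: lower them behind the tab.

Request:
{"op": "drive_tool", "data": {"deltas": [[[0,-0.05,-0.6,0,0,0,-1],[0,0,-0.6,0,0,0,-1],[0,0,-0.6,0,0,0,-1],[0,0,-0.15,0,0,0,-1],[0,0,0,0,0,0,-1]]]}}

```text
t: 2.4
eef_pos: [598.4, -8.1, 231.1]
tcp_rot: [0.994, 0.109, -0.006, -0.004]
wrist_force: [0.1, -0.2, 0.2]
opening: 0.1
```

Request:
{"op": "drive_tool", "data": {"deltas": [[[-0.34,-0.04,0.02,0,0,0,-1],[-0.34,-0.04,0,0,0,0,-1],[-0.38,-0.08,-0.11,0,0,0,-1],[-0.38,-0.08,-0.11,0,0,0,-1],[0,0,0,0,0,0,-1]]]}}

```text
t: 2.82
eef_pos: [543.1, -20.9, 228.1]
tcp_rot: [0.994, 0.107, -0.0, -0.003]
wrist_force: [0.1, -0.7, -0.3]
opening: -0.2
```

Request:
{"op": "drive_tool", "data": {"deltas": [[[-0.29,-0.03,-0.23,0,0,0,-1],[-0.29,-0.03,-0.23,0,0,0,-1],[-0.24,-0.05,-0.23,0,0,0,-1],[-0.24,-0.05,-0.23,0,0,0,-1]]]}}

```text
t: 3.15
eef_pos: [510.3, -29.7, 201.9]
tcp_rot: [0.994, 0.105, 0.014, -0.001]
wrist_force: [0.8, 2.7, 2.6]
opening: -0.1
```

Run:
```python
from h import *
f=r.grab_frame("scene"); b=cv2.resize(f["color"][80:270,250:430],None,fx=3,fy=3,interpolation=cv2.INTER_CUBIC); cv2.imwrite("pics/s3.png",b[...,::-1]); print(r.state()["eef_pos"],r.state()["wrist_force"])
```

```text
[507.70803305 -30.00121129 200.32117406] [ 1.04660376  0.78082122 -1.28186071]
```

View pics/s3.png

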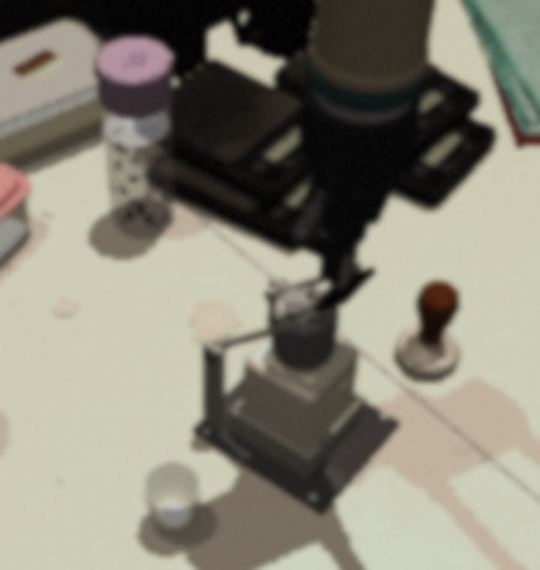

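The fork is swinging down with the tip on the tab (crop (345,285)). Continuing the arc.

Request:
{"op": "drive_tool", "data": {"deltas": [[[-0.26,0.02,-0.36,0,0,0,-1],[-0.26,0.02,-0.36,0,0,0,-1],[-0.14,-0.02,-0.3,0,0,0,-1],[-0.14,-0.02,-0.3,0,0,0,-1],[0,0,0,0,0,0,-1]]]}}

```text
t: 3.62
eef_pos: [483.4, -34.1, 155.9]
tcp_rot: [0.994, 0.105, 0.021, 0.004]
wrist_force: [0.1, -0.1, 0.2]
opening: 0.1
```

Request:
{"op": "drive_tool", "data": {"deltas": [[[-0.2,0.03,-0.25,0,0,0,-1],[-0.1,0.02,-0.3,0,0,0,-1],[-0.06,0,-0.3,0,0,0,-1],[-0.02,0,-0.3,0,0,0,-1],[0,0,-0.1,0,0,0,-1]]]}}

```text
t: 4.03
eef_pos: [476.9, -35.5, 113.7]
tcp_rot: [0.994, 0.104, 0.028, 0.008]
wrist_force: [-1.8, 1.0, 2.7]
opening: 0.2
```

Request:
{"op": "drive_tool", "data": {"deltas": [[[-0.05,0,-0.12,0,0,0,-1],[0,0,-0.12,0,0,0,-1],[0,0,-0.15,0,0,0,-1]]]}}

```text
t: 4.28
eef_pos: [477.1, -35.8, 108.7]
tcp_rot: [0.994, 0.104, 0.029, 0.008]
wrist_force: [-22.1, 5.3, 68.3]
opening: 0.2
```

Request:
{"op": "drive_tool", "data": {"deltas": [[[0,0,-0.12,0,0,0,-1],[0,0,-0.12,0,0,0,-1]]]}}

```text
t: 4.45
eef_pos: [477.0, -35.8, 109.2]
tcp_rot: [0.994, 0.105, 0.03, 0.009]
wrist_force: [-10.2, 2.5, 29.9]
opening: -0.0
```

The clamp is hard down. Lifting off and checking.

Request:
{"op": "drive_tool", "data": {"deltas": [[[0,0,0.4,0,0,0,-1],[0,0,0.7,0,0,0,-1],[0,0,0.8,0,0,0,-1],[0,0,0.8,0,0,0,0],[-0.5,0,0.2,0,0,0,1],[-0.8,0,0,0,0,0,1],[-0.8,0,0,0,0,0,1],[0,0,0,0,0,0,1]]]}}

```text
t: 5.12
eef_pos: [397.2, -38.5, 240.5]
tcp_rot: [0.994, 0.106, 0.038, 0.013]
wrist_force: [-0.7, 0.7, -0.9]
opening: 60.4
```

```bash
cat > rot.py <<'E'
from h import *
from scipy.spatial.transform import Rotation as R
import sys
s=r.state(); yaw=float(sys.argv[1])  # wanted tool-x yaw deg
t=R.from_euler('z',yaw,degrees=True)*R.from_euler('x',180,degrees=True)
d=(t*R.from_quat(s["tcp_rot"]).inv()).as_rotvec(degrees=True)
print("pos",s["eef_pos"].round(1),"turn share",(d/120).round(3),"F",s["wrist_force"].round(1),"open",round(s["opening"],1),"j6",s["joints"][5].round(2),"t",s["t"])
E
python3 - <<'E'
from h import *
f=r.grab_frame("top"); save(f,"t4.png");A=pts(f);p=A.reshape(-1,3)
g=r.grab_frame("scene");Q=pts(g).reshape(-1,3)
a=np.hstack([cv2.resize(f["color"][150:260,280:440],None,fx=2.5,fy=2.5),cv2.resize(g["color"][140:250,290:430],None,fx=2.5,fy=2.5)]); cv2.imwrite("pics/c4.png",a[...,::-1])
for p in(p,Q):
    k=p[(abs(p[:,2]-157)<5)&(np.hypot(p[:,0]-530,p[:,1]+19)<35)]
    print("cap",len(k),k.mean(0),cv2.minEnclosingCircle(k[:,:2].astype(np.float32)))
    e=np.array([-.976,-.216]);d=(p[:,:2]-[585.7,-8.2])@e;l=(p[:,:2]-[585.7,-8.2])@[-.216,.976]
    k=p[(d>113)&(d<144)&(abs(l)<19)&(p[:,2]>60)&(p[:,2]<200)];print("tab z",len(k),k[:,2].mean() if len(k) else 0)
    k=p[(np.hypot(p[:,0]-530,p[:,1]+19)>30)&(d>20)&(d<100)&(abs(abs(l)-36)<6)&(p[:,2]>100)&(p[:,2]<140)];print("arms",len(k),k.mean(0))
E
python3 rot.py 12.5
```

```text
cap 324 [533.45776795 -19.84522783 155.55868582] ((534.0997924804688, -20.04053497314453), 25.571250915527344)
tab z 184 107.75965674698253
arms 205 [528.57079332 -22.93799008 107.10232358]
cap 302 [528.11387619 -19.48161443 157.07890533] ((530.0816650390625, -20.263931274414062), 26.57721519470215)
tab z 171 109.77236269586263
arms 147 [516.54821855  -9.65144325 108.47863587]
pos [402.1 -39.2 241. ] turn share [0.009 0.04  0.003] F [-0.  -0.1  0.3] open 74.3 j6 1.08 t 5.2167
```

View pics/c4.png

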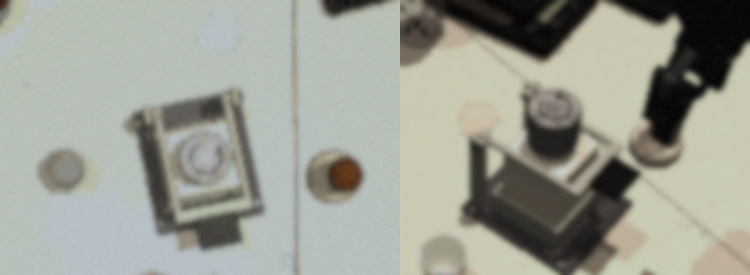

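The clamp is fully down (tab z about 109) and the cap is untouched at about (532,-20). Moving above the cap with the gripper open.

Request:
{"op": "drive_tool", "data": {"deltas": [[[0.6,0.09,0,0.005,0.02,0.002,1],[0.6,0.09,0,0.004,0.02,0.001,1],[0.6,0.09,0,0,0,0,1],[0.6,0.09,0,0,0,0,1],[0.6,0.09,0,0,0,0,1],[0.2,0.03,0,0,0,0,1],[0,0,0,0,0,0,1],[0,0,0,0,0,0,1]]]}}

```text
t: 5.88
eef_pos: [543.7, -20.0, 239.5]
tcp_rot: [0.994, 0.108, 0.0, 0.001]
wrist_force: [0.1, 0.5, 0.1]
opening: 85.5
```

```bash
python3 rot.py 12.5
```

```text
pos [543.7 -20.  239.5] turn share [0.001 0.    0.   ] F [0.1 0.5 0.1] open 85.5 j6 1.19 t 5.8833
```

Request:
{"op": "drive_tool", "data": {"deltas": [[[-0.29,0,0,0,0,0,1],[0,0,-0.5,0,0,0,1],[0,0,-0.5,0,0,0,1],[0,0,-0.3,0,0,0,1],[0,0,0,0,0,0,1],[0,0,0,0,0,0,1]]]}}

```text
t: 6.38
eef_pos: [521.4, -20.7, 187.5]
tcp_rot: [0.994, 0.108, -0.002, 0.001]
wrist_force: [0.8, 0.7, 0.7]
opening: 85.4
```

```bash
python3 rot.py 12.5
```

```text
pos [521.4 -20.7 187.5] turn share [ 0.002 -0.002  0.001] F [0.8 0.7 0.7] open 85.4 j6 1.19 t 6.3833
```

Request:
{"op": "drive_tool", "data": {"deltas": [[[0.27,0.01,0,0,0,0,1],[0,0,0,0,0,0,1],[0,0,-0.3,0,0,0,1],[0.05,0,-0.3,0,0,0,1],[0.05,0,-0.3,0,0,0,1],[0,0,0,0,0,0,1],[0,0,0,0,0,0,1]]]}}

```text
t: 6.97
eef_pos: [540.2, -21.4, 158.6]
tcp_rot: [0.994, 0.108, 0.004, 0.003]
wrist_force: [-0.1, -0.4, 0.2]
opening: 85.1
```

```bash
python3 rot.py 12.5
```

```text
pos [540.2 -21.4 158.6] turn share [0.003 0.004 0.001] F [-0.1 -0.4  0.2] open 85.1 j6 1.19 t 6.9667
```

Request:
{"op": "drive_tool", "data": {"deltas": [[[-0.15,0.02,0,0.003,0.004,0,1],[0,0,0,0,0,0,1],[0,0,0,0,0,0,1]]]}}

```text
t: 7.22
eef_pos: [534.9, -20.7, 161.1]
tcp_rot: [0.994, 0.108, 0.002, 0.0]
wrist_force: [0.3, 0.1, -0.3]
opening: 85.5
```

Request:
{"op": "drive_tool", "data": {"deltas": [[[0,0,-0.25,0,0,0,1],[0,0,-0.25,0,0,0,1],[0,0,0,0,0,0,1],[0,0,0,0,0,0,1]]]}}

```text
t: 7.55
eef_pos: [535.4, -20.9, 140.6]
tcp_rot: [0.994, 0.108, 0.003, 0.0]
wrist_force: [-0.1, 0.6, 1.0]
opening: 85.5
```

Request:
{"op": "drive_tool", "data": {"deltas": [[[-0.07,0.01,-0.22,0,0,0,1],[0,0,-0.2,0,0,0,1],[0,0,0,0,0,0,1],[0,0,0,0,0,0,1]]]}}

```text
t: 7.88
eef_pos: [531.5, -20.3, 121.0]
tcp_rot: [0.994, 0.108, 0.002, 0.0]
wrist_force: [-0.0, -0.4, 1.1]
opening: 85.4
```

```bash
python3 rot.py 12.5
```

```text
pos [531.5 -20.3 121. ] turn share [-0.     0.002  0.001] F [-0.  -0.4  1.1] open 85.4 j6 1.18 t 7.8833
```

Request:
{"op": "drive_tool", "data": {"deltas": [[[0,0,0.06,0,0,0,1],[0,0,0,0,0,0,-1],[0,0,0,0,0,0,-1],[0,0,0,0,0,0,-1],[0,0,0,0,0,0,-1],[0,0,0,0,0,0,-1],[0,0,0,0,0,0,-1]]]}}

```text
t: 8.47
eef_pos: [532.0, -20.8, 124.0]
tcp_rot: [0.994, 0.108, 0.002, 0.001]
wrist_force: [-0.1, -0.2, -1.3]
opening: 50.3
```

```bash
python3 rot.py 12.5; python3 -c "
from h import *
f=r.grab_frame('scene'); cv2.imwrite('pics/s5.png',cv2.resize(f['color'][120:260,290:430],None,fx=4,fy=4,interpolation=cv2.INTER_CUBIC)[...,::-1])"
```

```text
pos [532.  -20.8 124. ] turn share [0.    0.002 0.001] F [-0.1 -0.2 -1.3] open 50.3 j6 1.18 t 8.4667
```

View pics/s5.png

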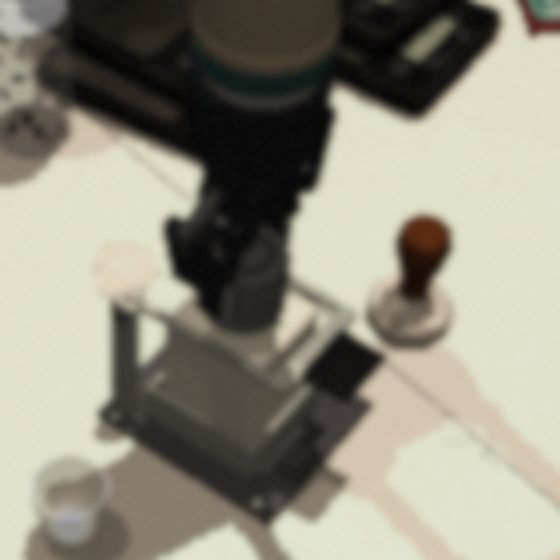

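The cap is gripped (opening 50.3 mm) and the clamp is still down. Pressing.

Request:
{"op": "drive_tool", "data": {"deltas": [[[0,0,-0.1,0,0,0,-1],[0,0,-0.1,0,0,0,-1],[0,0,-0.08,0,0,0,-1]]]}}

```text
t: 8.77
eef_pos: [532.1, -20.8, 115.3]
tcp_rot: [0.994, 0.108, 0.003, 0.001]
wrist_force: [-3.4, -0.2, 17.6]
opening: 50.4
```

Request:
{"op": "drive_tool", "data": {"deltas": [[[0,0,-0.08,0,0,0,-1],[0,0,-0.06,0,0,0,-1]]]}}

```text
t: 8.93
eef_pos: [532.5, -20.8, 115.5]
tcp_rot: [0.994, 0.108, 0.005, 0.001]
wrist_force: [-4.8, 0.4, 14.6]
opening: 50.1
```

Request:
{"op": "drive_tool", "data": {"deltas": [[[0,0,-0.06,0,0,0.04,-1],[0,0,-0.06,0,0,0.04,-1],[0,0,-0.06,0,0,0.04,-1],[0,0,-0.06,0,0,0.04,-1],[0,0,-0.06,0,0,0.04,-1]]]}}

```text
t: 9.35
eef_pos: [533.3, -20.2, 115.4]
tcp_rot: [0.947, 0.321, 0.009, 0.001]
wrist_force: [-4.1, 0.4, 17.0]
opening: 50.3
```

```bash
python3 rot.py 12.5;python3 -c "
from h import *
print(r.state()['wrist_torque'])"
```

```text
pos [533.3 -20.2 115.4] turn share [ 0.     0.009 -0.207] F [-4.1  0.4 17. ] open 50.3 j6 0.74 t 9.35
[ 0.10977635  0.99379169 -0.08276068]
```

Request:
{"op": "drive_tool", "data": {"deltas": [[[-0.02,0,-0.06,0,0.003,0.05,-1],[-0.02,0,-0.06,0,0.003,0.05,-1],[-0.01,0,-0.06,0,0.003,0.05,-1],[0,0,-0.06,0,0,0.05,-1],[0,0,-0.06,0,0,0.05,-1]]]}}

```text
t: 9.77
eef_pos: [532.8, -19.9, 115.4]
tcp_rot: [0.825, 0.565, 0.004, -0.002]
wrist_force: [-5.6, 0.6, 16.7]
opening: 50.9
```

```bash
python3 rot.py 12.5;python3 -c "
from h import *
print(r.state()['wrist_torque'])"
```

```text
pos [532.8 -19.9 115.4] turn share [-0.002  0.004 -0.469] F [-5.6  0.6 16.7] open 50.9 j6 0.19 t 9.7667
[ 0.05109111  0.94397744 -0.08350738]
```

Request:
{"op": "drive_tool", "data": {"deltas": [[[-0.01,0,-0.06,0,0.002,0.05,-1],[-0.01,0,-0.06,0,0.002,0.05,-1],[0,0,-0.06,0,0,0.05,-1],[0,0,-0.06,0,0,0.05,-1],[0,0,-0.05,0,0,0.02,-1],[0,0,-0.03,0,0,0,-1]]]}}

```text
t: 10.27
eef_pos: [532.2, -19.8, 115.9]
tcp_rot: [0.664, 0.747, 0.002, -0.002]
wrist_force: [-3.5, -0.7, 9.3]
opening: 50.5
```

```bash
python3 rot.py 95.5;python3 -c "
from h import *
print(r.state()['wrist_torque'])"
```

```text
pos [532.2 -19.8 115.9] turn share [-0.003  0.    -0.01 ] F [-3.5 -0.7  9.3] open 50.5 j6 -0.29 t 10.2667
[-0.02724655  0.50450787 -0.01826234]
```

Turned 84°. Lifting gently while watching the force.

Request:
{"op": "drive_tool", "data": {"deltas": [[[0,0,0.15,0,0,0,-1],[0,0,0.15,0,0,0,-1],[0,0,0.15,0,0,0,-1],[0,0,0.15,0,0,0,-1]]]}}

```text
t: 10.6
eef_pos: [531.7, -19.6, 141.1]
tcp_rot: [0.664, 0.747, 0.002, -0.002]
wrist_force: [0.2, 1.1, -2.2]
opening: 50.2
```

Request:
{"op": "drive_tool", "data": {"deltas": [[[0,0,0.25,0,0,0,-1],[0,0,0.25,0,0,0,-1],[0,0,0.25,0,0,0,-1],[0,0,0.25,0,0,0,-1],[0,0,0.25,0,0,0,-1],[0,0,0.25,0,0,0,-1],[0,0,0,0,0,0,-1],[0,0,0,0,0,0,-1]]]}}

```text
t: 11.27
eef_pos: [532.7, -19.3, 208.3]
tcp_rot: [0.664, 0.747, 0.003, -0.001]
wrist_force: [-0.6, 0.4, -0.3]
opening: 50.6
```

```bash
python3 rot.py 95.5
```

```text
pos [532.7 -19.3 208.3] turn share [-0.003  0.002 -0.01 ] F [-0.6  0.4 -0.3] open 50.6 j6 -0.29 t 11.2667
```

Request:
{"op": "drive_tool", "data": {"deltas": [[[0,0,0.25,0,0,0,-1],[0,0,0.25,0,0,0,-1],[0,0,0,0,0,0,-1],[0,0,0,0,0,0,-1],[0,0,0,0,0,0,-1],[0,0,0,0,0,0,-1]]]}}

```text
t: 11.77
eef_pos: [532.0, -19.1, 229.4]
tcp_rot: [0.665, 0.747, 0.003, -0.002]
wrist_force: [0.2, 1.2, -1.5]
opening: 50.4
```

```bash
python3 rot.py 95.5; python3 -c "
from h import *
f=r.grab_frame('scene'); cv2.imwrite('pics/s6.png',cv2.resize(f['color'][90:260,290:430],None,fx=3.5,fy=3.5,interpolation=cv2.INTER_CUBIC)[...,::-1])
p=pts(f).reshape(-1,3);p=p[np.hypot(p[:,0]-531,p[:,1]+20)<35]
print(np.histogram(p[:,2],bins=np.arange(90,290,10)))
k=p[(p[:,2]>134)&(p[:,2]<146)];print('mouth',k.mean(0) if len(k) else 0)
q=pts(f).reshape(-1,3);e=np.array([-.976,-.216]);d=(q[:,:2]-[585.7,-8.2])@e;l=(q[:,:2]-[585.7,-8.2])@[-.216,.976]
k=q[(d>113)&(d<144)&(abs(l)<19)&(q[:,2]>60)&(q[:,2]<140)];print('tab',k[:,2].mean())"
```

```text
pos [532.  -19.1 229.4] turn share [-0.003  0.001 -0.01 ] F [ 0.2  1.2 -1.5] open 50.4 j6 -0.29 t 11.7667
(array([ 15, 240,  88,  63, 114,  27,   0,   0,   0,   0,   0,   0,  19,
        57,  72,  81,  99, 276,  44]), array([ 90, 100, 110, 120, 130, 140, 150, 160, 170, 180, 190, 200, 210,
       220, 230, 240, 250, 260, 270, 280]))
mouth [528.97404625 -21.05194023 138.09937771]
tab 109.76086970445117
```

View pics/s6.png

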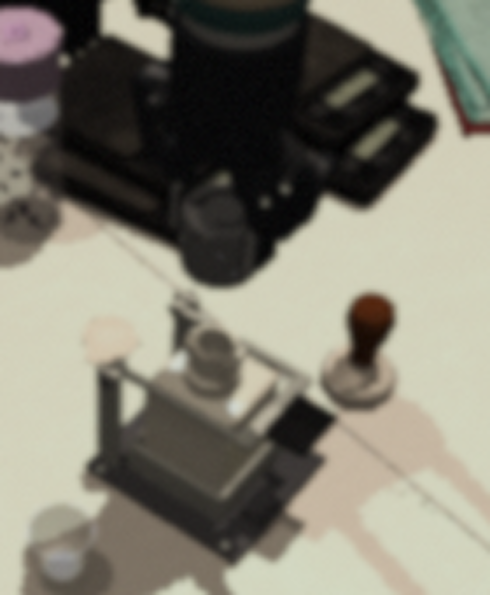

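The cap is held upright above the open neck (cap at crop (215,235), mouth at crop (213,345)), and its rim is about 217 mm up, 77 mm above the mouth. The clamp is down and the bystanders are standing. Handing in.

```bash
python3 -c "
from h import *
print(abs(r.state()['joint_vel']).max()); print(r.finish_job())"
```

```text
0.0025586167582812057
the job is handed in; nothing more can be done
None
```

I did the whole job and handed it in at about t = 12 s of the 54 s allowed. I swung the fork down, gripped the cap and pressed it 8.6 mm to its stop. I then turned it 84° anticlockwise while pressed and lifted it straight up.

The last checks agreed:
- **Clamp:** the tab's upper face is at 109.8 mm, so the fork is fully down.
- **Cap:** it is held at an opening of 50.4 mm, with the tool within about 0.5° of vertical. Its lower rim is about 77 mm above the mouth and within 4 mm of straight above it.
- **Bottle and bystanders:** the bottle is seated, with its mouth measured at 138 mm against 140 mm nominal. The tamper and shot glass look unmoved; the jar was not in the last picture.
- **Force:** seating the clamp briefly read 68 N at the wrist through the fingertips. That is below the 120 N wrist limit but above the 40 N limit for the arm or gripper body. I took that limit not to cover the fingertips and could not check it.

No check failed. The two cameras disagreed by 2–4 mm in x, and I used the value in between.

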